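Snap the crispbread canister shut and hold it up off the bread board

ROBOT

A 7-joint arm with a two-finger parallel gripper is mounted at the origin on the work surface. World frame = base frame: x ahead of the robot, y to its left, z up, the work surface at z = 0. Lengths are in m, angles in degrees, forces in N, time in s.
With the tool pointing down it reaches from about 0.35 to 0.9 m from the base axis. Payload 8.1 kg.
Tool frame: the origin (TCP) lies midway between the tips of the shut fingers; the grasp point (between the pads) lies 19 mm behind it; z points along the fingers, y is the line along which they close (so a half turn about z gives the same grasp; the last joint's range is limited). The gripper opens to 92 mm and grips with 3 to 60 N. Pads are 19 mm wide; open, the fingers measure 130 mm over their backs; the gripper's body (75 mm by 190 mm) begins 47 mm behind the grasp point.
Start: joints at [-78.071, 24.895, 1.432, 90.138, -0.665, 64.973, -4.303], TCP at [0.191, 0.595, 0.227] pointing down, gripper open.
Joint ranges: [-149.89, 149.89], [-25.12, 119.58], [-72.63, 75.52], [4.76, 147.25], [-75.54, 255.54], [6.69, 114.76], [-157.13, 157.13]. Speed limits (degrees/s): [127.2, 127.2, 172.46, 172.46, 180, 180, 180].

INTERFACE

Orientations are given as a 3x3 rotation matrix whose columns are the frame's x, y, z axes.
In Python, from station import manip gives the robot as it stands.
- The arm moves only by the tool arm_command, never from a script. Its argument "deltas" is a list of rows, each an object of numbers: "claw": the opening, from -1 (shut) to 1 (fully open); "x", "y", "z": the shift along the tool's x, y, z each as a share of 3 cm, from -1 to 1; "roll": the turn about the tool's z as a share of 0.12 rad, from -1 to 1. A call has 1 to 8 rows; each row shifts and turns the commanded pose from where the row before left it, along the tool's axes as they then stand; what a row does not reach is not made up. A row lasts 1/10 s, in which the tool goes at most 50 mm and 8.59 degrees, less where a joint would pass 70% of its speed; a pose out of reach is approached as far as the arm can. A call with a number of a shift or a turn outside -1 to 1 is refused whole. A call with a gripper value outside its range is refused whole. The fingers move at their own pace and stop on an object; "grip_force" is the grip in N (left out, the last holds). Time passes only in rows, so rows that do not move let the fingers close. It gives the time, the measured TCP pose, the force, the opening and the grip force at its end, in the units of the state.
- manip.get_obs(): the state, without advancing time (a new reading comes with each control period).
- manip.snapshot(name): name is "side" or "top" or "wrist"; returns a dict with "frame" (480x640x3 uint8, red, green, blue), "depth" (480x640 float32, m along the optical axis (not along the pixel's ray), 0 where there is no reading), "intrinsics" (3x3 intrinsics, pixels), "rvec" (rotation vector, rad) and "tvec" (3), from world to camera coordinates, as OpenCV has them; the wrist camera has in their place "mount" (4x4, takes a point from camera to tool coordinates, whose origin is the TCP and whose axes are the flange's). Camera axes: x right, y down, z forward; pixel columns grow to the right and rows downward; lengths in m; the calibration is good to about 2 mm. A picture is of the moment at which its call begins: read the wrist's pose just before it.
- manip.sign_off(): hands the job in; it is judged then, once.
Trained networks look in a picture, given as the dict that the camera call returned (one of the last four; its "shot" number tells which), for a name from the list of things; names that differ only in an ending like _2 or _b are one class to them, and where a whole thing is asked for, a point or a joint stands for the part that bears it (a point fixed in the world has none). Each returns a list of dicts, best first, with "p" (0 to 1); they miss things now and then, are a little off and sometimes report something else, mostly with a low value. They report only what shows in the picture. A call takes as long as a camera call. They do not tell look-alikes from the thing itself.
- manip.boxes_of(picture, target): "point" ([column, row] in pixels, amid what is visible of it).
- manip.regions_of(picture, target): "mask" (480x640 bool, what is visible of it) and "point" ([column, row] in pixels, amid what is visible of it).
The state is a dict: "time": time; "q": joint angles; "joint_vel": joint speeds; "joint_torque": joint torques, N m; "ee_pos": TCP position; "ee_rot": TCP orientation; "ft_force": force on the tool from outside, world axes, zero at the start; "moment": the same for the moment, N m; "finger_gap": finger opening in m; "grip_force": force on a finger pad.
Only numpy, scipy, OpenCV 4.12 (cv2) and the standard library are available. Lean on these libraries where they do the work, as an engineer would, in place of code of your own. Each camera call takes 0.05 s, during which the arm holds its last target. There are 200 camera calls.

TASK

The crispbread canister was left standing open on the bread board and I want to wipe the crumbs from under it. Press its hinged lid shut until the clip snaps home, then pick the canister up off the board and hold it level and still, with its bottom about 10 cm above the board, while I wipe: finish like that, still holding it, and do not put it down. Keep the canister upright all the time, and leave the loaf, the mug, the glass and the jam jar where they are.

Things in the scene. Friction and masses are not known exactly. Their poses are not given: they have to be found in the camera images.
- canister: Slim clear plastic canister, white lid, at one end of the bread board. Body 130 mm long (x), 60 wide (y), 140 high, smooth upright walls that bear a firm grip; closed lid adds 8 mm. Clip sticks out 13 mm on the -x short side, hinge on +x. Full of crispbread, 0.3 to 0.7 kg, balanced at mid length. Origin: centre of its underside, z up.
- lid (a joint): Angle of the lid on its hinge, rad: 0 shut, more is opener; starts at 0.45 to 0.95. Stiff hinge: it stays where left and swings with 1 N at the free edge, until near 0.1 rad the springy clip's hook meets a ridge on the canister; then 8 to 15 N down on the free end snaps it past. Snapped home it reads under 0.02 and stays.
- lid_hinge (a point): Hinge line of the lid at mid width: 65 mm from the canister's centre towards its +x, 140 mm above its underside, level with the underside of the closed lid; the axis is the canister's y. From here the lid plate is 130 mm long, 60 mm wide and 8 mm thick.
- lid_edge (a point): Point on the upper face of the lid, in the middle of its width, 15 mm in from the free edge and 115 mm from the hinge: a good place to press. It moves with the lid.
- board: Wooden bread board, 240 mm (its own x) x 440 mm (its own y) x 20 mm thick, does not move. Origin: centre of its underside, on the table (z = 0); its upper face is at z = 0.020.
- loaf: Brown loaf, 180 mm (its own x) x 100 mm x 82 mm high, on the other end of the board; to be left alone. Origin: centre of its underside.
- tumbler: Drinking glass, 68 mm across, 100 mm high, on the table by the board; to be left alone. Origin: centre of its underside.
- jam_jar: Closed jam jar, 72 mm across, 105 mm high, on the table by the board; to be left alone. Origin: centre of its underside.
- mug: Mug, 82 mm across with a handle on its +y side, 92 mm high, on the table by the board; to be left alone. Origin: centre of its underside.
Not all that is in view belongs to the job. There is more than one size of the canister; the job needs the smaller.

How it is judged:
By the outcome, as a careful person would: the job done as asked, in the order asked, and still so for the second after the job is handed in, while the arm keeps its last pose, push and grip.
It also fails if it takes over 51 s, if anything falls off the work surface, if the arm or the gripper's body presses on something with over 40 N, if the wrist force passes 120 N, or if a joint passes its speed limit or range.

## Working session

There is one attempt and no reset: what is moved stays moved. The work goes in short steps, Python scripts to look and compute and a tool call to move; the robot and the scene stay as the last step left them, time stands still between calls to the robot, and variables do not carry over. Pictures are saved under pics/ and viewed, at most 10 in all, crops included, and the job is handed in when it is done.

Besides the shell and the picture viewer there is one more tool, called as name([rows], argument=value, ...), one row to a line, values as JSON. arm_command: Moves the arm, as the interface text tells. Its arguments: {"type":"object","properties":{"deltas":{"type":"array","items":{"type":"object","properties":{"claw":{"type":"number"},"x":{"type":"number"},"y":{"type":"number"},"z":{"type":"number"},"roll":{"type":"number"}}}},"grip_force":{"type":"number"}},"required":["deltas"]}

```bash
mkdir -p pics; cat > h.py <<'E'
import numpy as np, cv2
from station import manip
def cam(s):
    if 'rvec' in s:
        R=cv2.Rodrigues(np.array(s['rvec'],float))[0]; t=np.array(s['tvec'],float).ravel()
        return R.T, -R.T@t
    o=s['obs']; T=np.array(s['mount']); R=np.array(o['ee_rot']); 
    return R@T[:3,:3], R@T[:3,3]+np.array(o['ee_pos'])
def snap(n):
    o=manip.get_obs(); s=manip.snapshot(n); s['obs']=o; return s
def cloud(s):
    K=np.array(s['intrinsics']); d=s['depth']; v,u=np.mgrid[:480,:640]
    P=np.stack([(u-K[0,2])/K[0,0]*d,(v-K[1,2])/K[1,1]*d,d],-1)
    R,c=cam(s); W=P@R.T+c; W[d<=0]=np.nan; return W
def save(s,n): cv2.imwrite('pics/'+n,s['frame'][:,:,::-1])
E
python3 - <<'E'
from h import *
o=manip.get_obs(); print(o['time'],o['ee_pos'],np.round(o['ee_rot'],3).tolist(),o['finger_gap'],o['ft_force'])
for n in ['top','side']:
    s=snap(n); save(s,n+'1.png'); W=cloud(s); print(n,'cam at',cam(s)[1].round(3))
    for t in ['canister','lid','lid_edge','board','loaf','mug','tumbler','jam_jar']:
        for r in manip.regions_of(s,t):
            m=r['mask']; w=W[m]; w=w[~np.isnan(w[:,0])]
            print(t,round(r['p'],2),np.round(r['point']),m.sum(), np.percentile(w,[3,50,97],axis=0).round(3).tolist() if len(w) else None)
E
```

```text
0.0 [0.19104265 0.59455617 0.22594639] [[-0.952, 0.306, -0.0], [0.306, 0.952, -0.002], [-0.0, -0.002, -1.0]] 0.09151286077798736 [-0.23573987  0.34762323 -0.10906694]
top cam at [0.286 0.025 1.255]
canister 0.63 [373. 227.] 3050 [[0.481, -0.118, 0.022], [0.533, -0.074, 0.172], [0.61, -0.037, 0.25]]
canister 0.63 [503. 331.] 6127 [[0.273, -0.4, 0.028], [0.318, -0.295, 0.209], [0.366, -0.214, 0.213]]
lid 0.86 [513. 331.] 4974 [[0.276, -0.404, 0.204], [0.319, -0.312, 0.21], [0.366, -0.223, 0.214]]
lid 0.57 [373. 210.] 1504 [[0.499, -0.106, 0.172], [0.552, -0.077, 0.222], [0.609, -0.042, 0.252]]
lid_edge 0.79 [374. 211.] 1570 [[0.498, -0.106, 0.169], [0.553, -0.077, 0.222], [0.612, -0.043, 0.252]]
lid_edge 0.72 [512. 326.] 4893 [[0.276, -0.402, 0.205], [0.318, -0.312, 0.21], [0.363, -0.223, 0.214]]
board 0.67 [329. 244.] 14073 [[0.434, -0.187, 0.016], [0.53, 0.015, 0.021], [0.665, 0.234, 0.026]]
loaf 0.83 [274. 235.] 3690 [[0.466, 0.08, 0.072], [0.542, 0.124, 0.099], [0.626, 0.171, 0.106]]
mug 0.71 [322. 153.] 1555 [[0.691, -0.028, 0.002], [0.746, 0.009, 0.041], [0.769, 0.058, 0.094]]
tu
[... 729 characters left out ...]
, 0.252]]
lid_edge 0.94 [370. 382.] 6915 [[0.276, -0.413, 0.186], [0.316, -0.331, 0.209], [0.362, -0.229, 0.211]]
board 0.96 [321. 280.] 7955 [[0.433, -0.195, 0.012], [0.509, -0.045, 0.02], [0.662, 0.217, 0.023]]
board 0.26 [257. 177.] 813 [[0.594, 0.306, 0.008], [0.618, 0.323, 0.072], [0.654, 0.368, 0.101]]
loaf 0.94 [290. 228.] 2774 [[0.465, 0.075, 0.035], [0.533, 0.1, 0.094], [0.625, 0.162, 0.104]]
mug 0.56 [376. 208.] 870 [[0.694, -0.035, 0.018], [0.744, 0.009, 0.071], [0.771, 0.043, 0.093]]
tumbler 0.66 [257. 176.] 872 [[0.594, 0.306, -0.0], [0.619, 0.325, 0.07], [0.705, 0.411, 0.101]]
jam_jar 0.78 [427. 336.] 1856 [[0.507, -0.339, 0.004], [0.523, -0.311, 0.082], [0.568, -0.275, 0.107]]
```

View pics/top1.png

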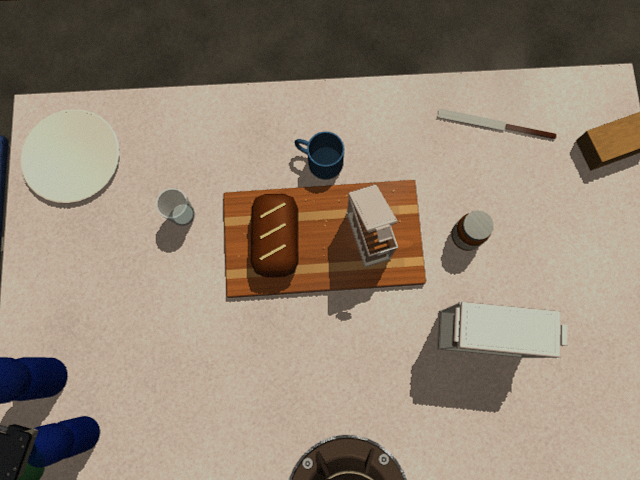

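View pics/side1.png

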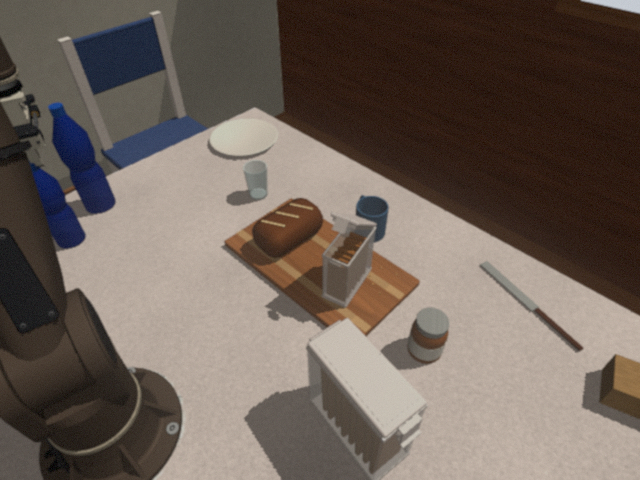

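```bash
python3 - <<'E'
from h import *
for n in ['top','side']:
    s=snap(n); W=cloud(s)
    for t in ['lid','canister']:
        for r in manip.regions_of(s,t):
            m=cv2.erode(r['mask'].astype(np.uint8),np.ones((3,3)))>0
            w=W[m]; w=w[~np.isnan(w[:,0])]
            if np.median(w[:,0])<0.42: continue
            lid=w[(w[:,2]>0.16)&(w[:,2]<0.27)]
            # plane fit robust
            best=None;rng=np.random.default_rng(0)
            for _ in range(300):
                p=lid[rng.choice(len(lid),3,False)]; nn=np.cross(p[1]-p[0],p[2]-p[0]); L=np.linalg.norm(nn)
                if L<1e-6: continue
                nn/=L; i=abs((lid-p[0])@nn)<.002
                if best is None or i.sum()>best.sum(): best=i
            q=lid[best]; c=q.mean(0); nn=np.linalg.svd(q-c)[2][2]; nn*=np.sign(nn[2])
            print(n,t,len(lid),len(q),'c',c.round(4),'n',nn.round(3),'tilt',np.arccos(nn[2]).round(3),'az',np.degrees(np.arctan2(nn[1],nn[0])).round(1))
            box=cv2.minAreaRect(q[:,:2].astype(np.float32)); print(' rect',np.round(cv2.boxPoints(box),3).tolist(), box)
            for lo,hi in [(.03,.08),(.08,.13),(.13,.16)]:
                b=w[(w[:,2]>lo)&(w[:,2]<hi)]
                if len(b)>10: print('  body',lo,len(b),cv2.minAreaRect(b[:,:2].astype(np.float32)))
E
```

```text
top lid 1380 1060 c [ 0.5607 -0.0737  0.2147] n [0.619 0.159 0.769] tilt 0.693 az 14.4
 rect [[0.503000020980835, -0.05999999865889549], [0.5189999938011169, -0.11500000208616257], [0.6190000176429749, -0.08699999749660492], [0.6039999723434448, -0.03200000151991844]] ((0.5612975358963013, -0.07319092750549316), (0.10433986783027649, 0.05716928839683533), 15.77194595336914)
top canister 1552 1065 c [ 0.5604 -0.0725  0.2146] n [0.62  0.153 0.77 ] tilt 0.693 az 13.9
 rect [[0.503000020980835, -0.057999998331069946], [0.5170000195503235, -0.11299999803304672], [0.6179999709129333, -0.08799999952316284], [0.6039999723434448, -0.032999999821186066]] ((0.5605424642562866, -0.07292340695858002), (0.1043759286403656, 0.05703325569629669), 14.033589363098145)
  body 0.03 190 ((0.5286632776260376, -0.056894056499004364), (0.1344795674085617, 0.050557397305965424), 38.70967102050781)
  body 0.08 516 ((0.5459706783294678, -0.07688438892364502), (0.12836842238903046, 0.05821419879794121), 14.65467643737793)
  body 0.13 404 ((0.5428890585899353, -0.07774612307548523), (0.12834356725215912, 0.058877456933259964), 14.698452949523926)
side lid 415 163 c [ 0.5444 -0.0916  0.2314] n [0.613 0.129 0.78 ] tilt 0.677 az 11.9
 rect [[0.5080000162124634, -0.07199999690055847], [0.5199999809265137, -0.11900000274181366], [0.5960000157356262, -0.0989999994635582], [0.5839999914169312, -0.05299999937415123]] ((0.5521000623703003, -0.08568254113197327), (0.078133724629879, 0.04767470806837082), 14.471463203430176)Traceback (most recent call last):
  File "<stdin>", line 13, in <module>
  File "numpy/random/_generator.pyx", line 864, in numpy.random._generator.Generator.choice
ValueError: a must be a positive integer unless no samples are taken
```

The small canister is open on the board's right end at about (373,225) in the top view. Its free lid edge faces the robot, and the lid angle is about 0.69. The big closed canister at (505,330) is the decoy. I'll check what the blue shapes at the left are before moving.

```bash
python3 - <<'E'
from h import *
for n in ['top','side','wrist']:
    s=snap(n); W=cloud(s); save(s,n+'2.png')
    if n=='wrist': continue
    o=s['obs']; K=np.array(s['intrinsics']); R,c=cam(s); p=K@(R.T@(np.array(o['ee_pos'])-c)); print(n,'tcp px',p[:2]/p[2])
    hsv=cv2.cvtColor(s['frame'],cv2.COLOR_RGB2HSV); m=(cv2.inRange(hsv,(110,120,50),(130,255,255))>0).astype(np.uint8)
    k,l,st,ce=cv2.connectedComponentsWithStats(m)
    for i in range(1,k):
        if st[i,4]>300:
            w=W[l==i]; print(ce[i].round(),st[i,4],np.nanpercentile(w,[3,50,97],axis=0).round(3).tolist())
    # tall stuff in the work zone
    z=W[...,2]; m=(z>.2)&(z<.6)&(W[...,0]>.1)
    w=W[m]; print('tall',len(w),np.unique((w/.1).round().astype(int),axis=0,return_counts=True)[0].tolist()[:60])
E
```

```text
top tcp px [  3.59947665 431.05781296]
[ 23. 369.] 1085 [[0.266, 0.589, 0.032], [0.298, 0.597, 0.188], [0.316, 0.619, 0.241]]
[ 59. 435.] 1236 [[0.147, 0.516, 0.03], [0.176, 0.528, 0.183], [0.192, 0.55, 0.221]]
tall 8867 [[1, 5, 2], [1, 5, 3], [1, 6, 2], [2, 5, 2], [2, 5, 3], [2, 6, 2], [2, 6, 3], [3, -4, 2], [3, -3, 2], [3, -2, 2], [3, 6, 2], [4, -4, 2], [4, -3, 2], [4, -2, 2], [5, -1, 2], [5, -1, 3], [5, 0, 2], [6, -1, 2], [6, 0, 2]]
side tcp px [ 39.25743053 156.05759379]
[ 81. 163.] 2972 [[0.24, 0.585, 0.023], [0.271, 0.596, 0.171], [0.308, 0.621, 0.283]]
[ 57. 210.] 1934 [[0.128, 0.511, 0.017], [0.159, 0.519, 0.113], [0.186, 0.536, 0.225]]
tall 21838 [[1, 1, 5], [1, 1, 6], [1, 5, 2], [2, 5, 2], [2, 5, 3], [2, 5, 4], [2, 6, 2], [2, 6, 3], [2, 6, 4], [2, 6, 5], [2, 7, 3], [3, -4, 2], [3, -3, 2], [3, -2, 2], [3, 6, 2], [3, 6, 3], [3, 7, 3], [4, -4, 2], [4, -3, 2], [4, -2, 2], [4, 15, 2], [4, 15, 3], [4, 16, 2], [4, 16, 3], [5, -1, 2], [5, -1, 3], [5, 13, 2], [5, 14, 2], [5, 15, 2], [5, 15, 3], [5, 16, 2], [5, 16, 3], [6, -1, 2], [6, 0, 2], [6, 13, 2], [6, 14, 2], [6, 15, 2], [6, 15, 3], [6, 16, 2], [6, 16, 3], [7, 15, 2], [7, 15, 3], [7, 16, 2], [7, 16, 3], [8, 15, 2], [8, 16, 2], [9, 13, 2], [9, 14, 2], [9, 15, 2], [9, 16, 2], [10, 13, 2], [10, 14, 2], [10, 15, 2], [10, 16, 2], [17, -2, 3], [17, -2, 4], [17, -1, 3], [17, -1, 4], [17, 0, 3], [17, 0, 4]]
```

Two bottles up to about 0.285 m tall stand beside the gripper, so I'll go straight up first and then across.

arm_command([
  {"z": -0.5, "claw": 1},
  {"z": -1, "claw": 1},
  {"z": -1, "claw": 1},
  {"z": -1, "claw": 1},
  {"z": -1, "claw": 1},
  {"z": -1, "claw": 1},
  {"z": -0.5, "claw": 1},
  {"claw": -1},
], grip_force=30)

```text
validation failed for argument at $.de...
```

arm_command([
  {"x": -0.75, "y": -0.75, "claw": -1},
  {"x": -0.75, "y": -0.75, "claw": -1},
  {"x": -0.75, "y": -0.75, "claw": -1},
  {"x": -0.75, "y": -0.75, "claw": -1},
  {"x": -0.75, "y": -0.75, "claw": -1},
  {"x": -0.75, "y": -0.75, "claw": -1},
  {"x": -0.75, "y": -0.75, "claw": -1},
  {"x": -0.75, "y": -0.75, "claw": -1},
])

```text
validation failed for argument at $.de...
```

arm_command([
  {"x": -0.75, "y": -0.75, "claw": -1},
  {"x": -0.75, "y": -0.75, "claw": -1},
  {"x": -0.75, "y": -0.75, "claw": -1},
  {"x": -0.75, "y": -0.75, "claw": -1},
  {"x": -0.75, "y": -0.75, "claw": -1},
  {"x": -0.75, "y": -0.75, "claw": -1},
  {"x": -0.75, "y": -0.75, "claw": -1},
  {"x": -0.75, "y": -0.75, "claw": -1},
])

```text
validation failed for argument at $.de...
```

arm_command([
  {"x": -0.75, "y": -0.75, "claw": -1},
  {"x": -0.75, "y": -0.75, "claw": -1},
  {"x": -0.75, "y": -0.75, "claw": -1},
  {"x": -0.75, "y": -0.75, "claw": -1},
  {"x": -0.75, "y": -0.75, "claw": -1},
  {"x": -0.75, "y": -0.75, "claw": -1},
  {"x": -0.4, "y": -0.4, "claw": -1},
  {"claw": -1},
])

```text
validation failed for argument at $.de...
```

arm_command([
  {"x": 0, "y": 0, "z": -1, "roll": 0, "claw": 1},
  {"x": 0, "y": 0, "z": -1, "roll": 0, "claw": 1},
  {"x": 0, "y": 0, "z": -1, "roll": 0, "claw": 1},
  {"x": 0, "y": 0, "z": -1, "roll": 0, "claw": 1},
  {"x": 0, "y": 0, "z": -1, "roll": 0, "claw": 1},
  {"x": 0, "y": 0, "z": -1, "roll": 0, "claw": 1},
  {"x": 0, "y": 0, "z": 0, "roll": 0, "claw": 1},
], grip_force=30)

```text
time: 2.0
ee_pos: [0.1915, 0.5964, 0.4114]
ee_rot: [[-0.952, 0.306, 0.002], [0.306, 0.952, 0.007], [0.001, 0.007, -1.0]]
ft_force: [-0.5, 0.2, 1.1]
finger_gap: 0.0919
grip_force: 0.0
```

arm_command([
  {"x": -0.75, "y": -0.75, "z": 0, "roll": 0, "claw": -1},
  {"x": -0.75, "y": -0.75, "z": 0, "roll": 0, "claw": -1},
  {"x": -0.75, "y": -0.75, "z": 0, "roll": 0, "claw": -1},
  {"x": -0.75, "y": -0.75, "z": 0, "roll": 0, "claw": -1},
  {"x": -0.75, "y": -0.75, "z": 0, "roll": 0, "claw": -1},
  {"x": -0.75, "y": -0.75, "z": 0, "roll": 0, "claw": -1},
  {"x": -0.75, "y": -0.75, "z": 0, "roll": 0, "claw": -1},
  {"x": -0.75, "y": -0.75, "z": 0, "roll": 0, "claw": -1},
])

```text
time: 2.8
ee_pos: [0.3078, 0.3672, 0.4062]
ee_rot: [[-0.952, 0.306, -0.0], [0.306, 0.952, -0.0], [0.0, -0.0, -1.0]]
ft_force: [-0.7, -0.3, 0.5]
finger_gap: 0.0322
grip_force: 0.0
```

arm_command([
  {"x": -0.75, "y": -0.75, "z": 0, "roll": 0, "claw": -1},
  {"x": -0.75, "y": -0.75, "z": 0, "roll": 0, "claw": -1},
  {"x": -0.75, "y": -0.75, "z": 0, "roll": 0, "claw": -1},
  {"x": -0.75, "y": -0.75, "z": 0, "roll": 0, "claw": -1},
  {"x": -0.75, "y": -0.75, "z": 0, "roll": 0, "claw": -1},
  {"x": -0.75, "y": -0.75, "z": 0, "roll": 0, "claw": -1},
  {"x": -0.75, "y": -0.75, "z": 0, "roll": 0, "claw": -1},
  {"x": -0.75, "y": -0.75, "z": 0, "roll": 0, "claw": -1},
])

```text
time: 3.6
ee_pos: [0.424, 0.1408, 0.4063]
ee_rot: [[-0.952, 0.306, -0.0], [0.306, 0.952, 0.0], [0.0, -0.0, -1.0]]
ft_force: [1.3, 0.5, 0.1]
finger_gap: 0.0003
grip_force: 0.0
```

arm_command([
  {"x": -0.75, "y": -0.75, "z": 0, "roll": 0, "claw": -1},
  {"x": -0.75, "y": -0.75, "z": 0, "roll": 0, "claw": -1},
  {"x": -0.75, "y": -0.75, "z": 0, "roll": 0, "claw": -1},
  {"x": -0.75, "y": -0.75, "z": 0, "roll": 0, "claw": -1},
  {"x": -0.75, "y": -0.75, "z": 0, "roll": 0, "claw": -1},
  {"x": -0.75, "y": -0.75, "z": 0, "roll": 0, "claw": -1},
  {"x": -0.75, "y": -0.75, "z": 0, "roll": 0, "claw": -1},
  {"x": 0, "y": 0, "z": 0, "roll": 0, "claw": -1},
])

```text
time: 4.4
ee_pos: [0.5261, -0.0604, 0.4061]
ee_rot: [[-0.95, 0.312, -0.0], [0.312, 0.95, -0.002], [-0.001, -0.002, -1.0]]
ft_force: [-0.4, -0.2, -0.2]
finger_gap: 0.0007
grip_force: 0.0
```

arm_command([
  {"x": 0, "y": 0, "z": 0, "roll": -0.94, "claw": -1},
  {"x": 0, "y": 0, "z": 0, "roll": -0.94, "claw": -1},
  {"x": 0, "y": 0, "z": 0, "roll": -0.94, "claw": -1},
  {"x": 0, "y": 0, "z": 0, "roll": -0.94, "claw": -1},
  {"x": 0, "y": 0, "z": 0, "roll": -0.94, "claw": -1},
  {"x": 0, "y": 0, "z": 0, "roll": 0, "claw": -1},
  {"x": 0, "y": 0, "z": 0, "roll": 0, "claw": -1},
])

```text
time: 5.1
ee_pos: [0.5253, -0.0556, 0.4065]
ee_rot: [[-0.969, -0.248, -0.0], [-0.248, 0.969, 0.0], [0.0, 0.0, -1.0]]
ft_force: [0.3, 0.4, -0.4]
finger_gap: 0.0001
grip_force: 0.0
```

arm_command([
  {"x": -0.42, "y": -0.86, "z": 0, "roll": 0, "claw": -1},
  {"x": 0, "y": 0, "z": 1, "roll": 0, "claw": -1},
  {"x": 0, "y": 0, "z": 1, "roll": 0, "claw": -1},
  {"x": 0, "y": 0, "z": 1, "roll": 0, "claw": -1},
  {"x": 0, "y": 0, "z": 1, "roll": 0, "claw": -1},
  {"x": 0, "y": 0, "z": 0.8, "roll": 0, "claw": -1},
  {"x": 0, "y": 0, "z": 0, "roll": 0, "claw": -1},
])

```text
time: 5.8
ee_pos: [0.5422, -0.077, 0.2598]
ee_rot: [[-0.969, -0.248, -0.006], [-0.248, 0.969, 0.0], [0.005, 0.001, -1.0]]
ft_force: [-0.1, 0.7, 0.5]
finger_gap: 0.0005
grip_force: 0.0
```

```bash
python3 - <<'E'
from h import *
s=snap('side'); f=s['frame'][150:330,270:450]; cv2.imwrite('pics/side3.png',cv2.resize(f[:,:,::-1],(720,720))[:600])
E
```

```text
(no output)
```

View pics/side3.png

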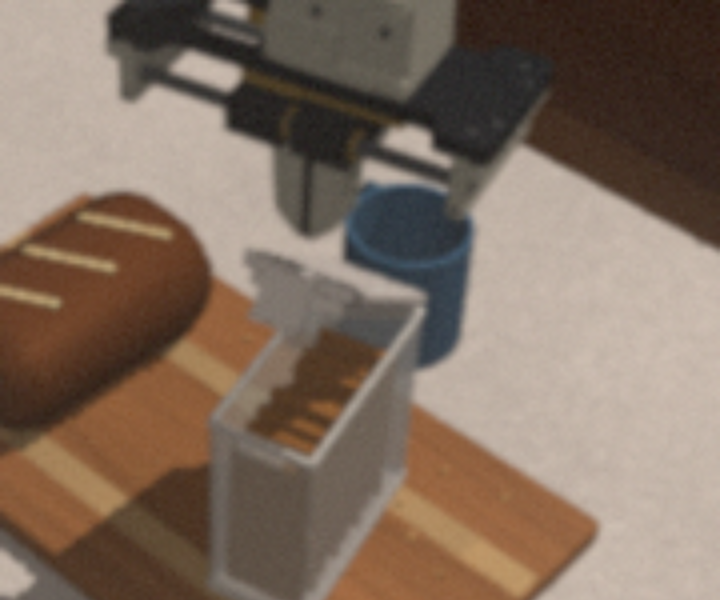

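The shut fingers (crop 310,235) hang above the open lid's upper face. Next I'll swing the lid down along its arc.

arm_command([
  {"x": 0, "y": 0, "z": 0.4, "roll": 0, "claw": -1},
  {"x": 0, "y": 0, "z": 0.4, "roll": 0, "claw": -1},
  {"x": 0.25, "y": 0, "z": 0.3, "roll": 0, "claw": -1},
  {"x": 0.22, "y": 0, "z": 0.3, "roll": 0, "claw": -1},
  {"x": 0.2, "y": 0, "z": 0.3, "roll": 0, "claw": -1},
  {"x": 0.18, "y": 0, "z": 0.3, "roll": 0, "claw": -1},
])

```text
time: 6.45
ee_pos: [0.5188, -0.0844, 0.2021]
ee_rot: [[-0.968, -0.25, 0.0], [-0.25, 0.968, 0.0], [-0.0, 0.0, -1.0]]
ft_force: [-0.6, -0.4, 0.1]
finger_gap: 0.0005
grip_force: 0.1
```

arm_command([
  {"x": 0.15, "y": 0, "z": 0.3, "roll": 0, "claw": -1},
  {"x": 0.15, "y": 0, "z": 0.25, "roll": 0, "claw": -1},
  {"x": 0.1, "y": 0, "z": 0.1, "roll": 0, "claw": -1},
  {"x": 0, "y": 0, "z": 0, "roll": 0, "claw": -1},
  {"x": 0, "y": 0, "z": 0, "roll": 0, "claw": -1},
])

```text
time: 6.95
ee_pos: [0.5082, -0.0872, 0.1834]
ee_rot: [[-0.968, -0.25, 0.0], [-0.25, 0.968, -0.0], [-0.0, -0.0, -1.0]]
ft_force: [0.9, 0.1, 0.0]
finger_gap: 0.0004
grip_force: 0.0
```

arm_command([
  {"x": 0.2, "y": 0, "z": 0.1, "roll": 0, "claw": -1},
  {"x": 0, "y": 0, "z": 0.1, "roll": 0, "claw": -1},
  {"x": 0, "y": 0, "z": 0.1, "roll": 0, "claw": -1},
  {"x": 0, "y": 0, "z": 0, "roll": 0, "claw": -1},
])

```text
time: 7.35
ee_pos: [0.5016, -0.089, 0.1744]
ee_rot: [[-0.968, -0.25, -0.0], [-0.25, 0.968, 0.0], [0.0, 0.0, -1.0]]
ft_force: [0.0, -1.4, 0.8]
finger_gap: 0.0005
grip_force: 0.6
```

```bash
python3 - <<'E'
from h import *
s=snap('side'); f=s['frame'][180:330,290:440]; cv2.imwrite('pics/side4.png',cv2.resize(f[:,:,::-1],(600,600)))
E
```

```text
(no output)
```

View pics/side4.png

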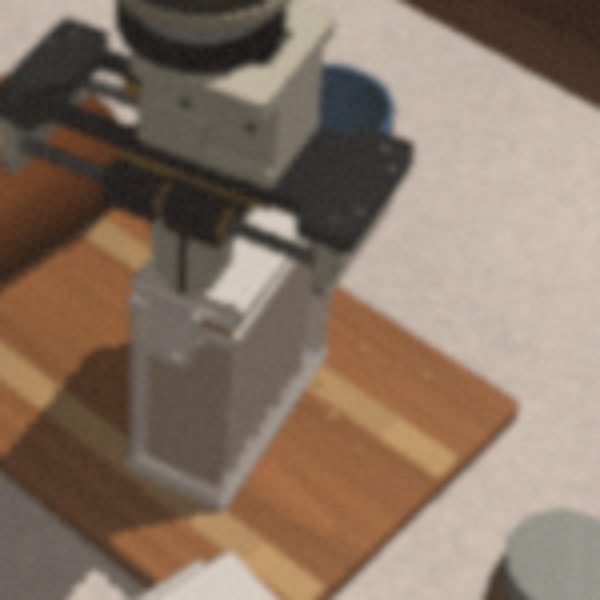

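The lid is nearly shut, with the finger tips on its free end (crop 185,285). Now I'll press gently.

arm_command([
  {"x": 0, "y": 0, "z": 0.1, "roll": 0, "claw": -1},
  {"x": 0, "y": 0, "z": 0, "roll": 0, "claw": -1},
])

```text
time: 7.6
ee_pos: [0.5019, -0.0886, 0.1709]
ee_rot: [[-0.968, -0.25, -0.0], [-0.25, 0.968, 0.0], [0.0, 0.0, -1.0]]
ft_force: [-0.1, -0.7, -0.3]
finger_gap: 0.0005
grip_force: 0.0
```

arm_command([
  {"x": 0, "y": 0, "z": 0.08, "roll": 0, "claw": -1},
  {"x": 0, "y": 0, "z": 0, "roll": 0, "claw": -1},
])

```text
time: 7.8
ee_pos: [0.5021, -0.0885, 0.1685]
ee_rot: [[-0.968, -0.251, -0.0], [-0.251, 0.968, 0.0], [0.0, 0.0, -1.0]]
ft_force: [-0.3, -0.0, -1.0]
finger_gap: 0.0003
grip_force: 0.0
```

arm_command([
  {"x": 0, "y": 0, "z": 0.07, "roll": 0, "claw": -1},
  {"x": 0, "y": 0, "z": 0, "roll": 0, "claw": -1},
])

```text
time: 8.0
ee_pos: [0.5023, -0.0887, 0.1677]
ee_rot: [[-0.968, -0.25, 0.001], [-0.25, 0.968, 0.001], [-0.001, 0.001, -1.0]]
ft_force: [-5.8, 0.9, 16.0]
finger_gap: 0.0001
grip_force: 7.7
```

arm_command([
  {"x": 0, "y": 0, "z": 0.03, "roll": 0, "claw": -1},
  {"x": 0, "y": 0, "z": 0, "roll": 0, "claw": -1},
])

```text
time: 8.2
ee_pos: [0.5023, -0.0887, 0.1674]
ee_rot: [[-0.968, -0.25, 0.001], [-0.25, 0.968, 0.001], [-0.001, 0.001, -1.0]]
ft_force: [-8.2, 0.9, 23.4]
finger_gap: 0.0003
grip_force: 11.4
```

```bash
cat > lid.py <<'E'
from h import *
for n in ['top','side']:
    s=snap(n); W=cloud(s); save(s,n+'_lid.png')
    for r in manip.regions_of(s,'lid'):
        m=cv2.erode(r['mask'].astype(np.uint8),np.ones((3,3)))>0; w=W[m]; w=w[~np.isnan(w[:,0])]
        if len(w)<20 or np.median(w[:,0])<.45: continue
        q=w[(w[:,2]>.155)&(w[:,2]<.2)]
        u=(q[:,:2]-np.array([.608,-.061]))@np.array([-.968,-.25])
        A=np.polyfit(u,q[:,2],1); A=np.polyfit(*(lambda k:(u[k],q[k,2]))(abs(q[:,2]-np.polyval(A,u))<.006),1)
        v=(q[:,:2]-np.array([.608,-.061]))@np.array([-.25,.968])
        print(n,len(q),'angle',A[0].round(3),'z hinge',A[1].round(4),'u range',np.percentile(u,[2,98]).round(3),'v',np.percentile(v,[2,50,98]).round(3))
E
python3 lid.py
```

```text
top 190 angle -0.016 z hinge 0.169 u range [0.002 0.05 ] v [0.007 0.02  0.028]
side 358 angle -0.04 z hinge 0.1713 u range [0.049 0.135] v [-0.033 -0.018  0.02 ]
```

arm_command([
  {"x": 0, "y": 0, "z": -0.5, "roll": 0, "claw": -1},
  {"x": 0, "y": 0, "z": -1, "roll": 0, "claw": -1},
  {"x": 0, "y": 0, "z": -1, "roll": 0, "claw": -1},
  {"x": 0, "y": 0, "z": -1, "roll": 0, "claw": 1},
  {"x": 0, "y": 0, "z": 0, "roll": 0, "claw": 1},
])

```text
time: 8.9
ee_pos: [0.5042, -0.0892, 0.2745]
ee_rot: [[-0.968, -0.25, 0.007], [-0.25, 0.968, 0.0], [-0.006, -0.002, -1.0]]
ft_force: [0.3, 0.8, -0.8]
finger_gap: 0.0122
grip_force: 0.0
```

```bash
python3 lid.py; python3 - <<'E'
import cv2
a=cv2.imread('pics/side_lid.png')[190:320,290:420]; b=cv2.imread('pics/top_lid.png')[180:280,320:420]
cv2.imwrite('pics/c5.png',cv2.hconcat([cv2.resize(a,(400,400)),cv2.resize(b,(400,400))]))
E
```

```text
top 294 angle 0.004 z hinge 0.169 u range [0.001 0.078] v [-0.006  0.017  0.027]
side 1220 angle -0.007 z hinge 0.1689 u range [0.004 0.135] v [-0.031 -0.006  0.022]
```

View pics/c5.png

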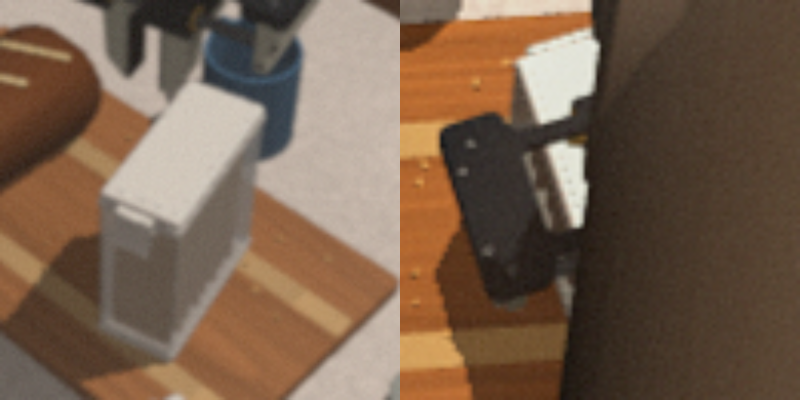

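The lid is shut with its plane at 0 ± 0.01 rad, and the clip is down at (130,225). Now I'll open the gripper over the centre and go down.

arm_command([
  {"x": -0.7, "y": 0, "z": 0, "roll": 0, "claw": 1},
  {"x": -0.7, "y": 0, "z": 0, "roll": 0, "claw": 1},
  {"x": 0, "y": 0, "z": 0, "roll": 0, "claw": 1},
  {"x": 0, "y": 0, "z": 0, "roll": 0, "claw": 1},
  {"x": 0, "y": 0, "z": 0, "roll": 0, "claw": 1},
  {"x": 0, "y": 0, "z": 0, "roll": 0, "claw": 1},
  {"x": 0, "y": 0, "z": 0, "roll": 0, "claw": 1},
  {"x": 0, "y": 0, "z": 0, "roll": 0, "claw": 1},
])

```text
time: 9.9
ee_pos: [0.5425, -0.0782, 0.271]
ee_rot: [[-0.968, -0.25, 0.0], [-0.25, 0.968, 0.0], [-0.0, 0.0, -1.0]]
ft_force: [0.3, 0.1, -0.2]
finger_gap: 0.0903
grip_force: 0.0
```

```bash
python3 - <<'E'
from h import *
s=snap('side'); W=cloud(s); o=s['obs']; p=np.array(o['ee_pos']); R=np.array(o['ee_rot']); print(p,o['finger_gap'])
for r in manip.regions_of(s,'lid')+manip.regions_of(s,'canister'):
    w=W[r['mask']]; w=w[(w[:,2]>.16)&(w[:,2]<.18)]
    if len(w)<50 or np.median(w[:,0])<.45: continue
    print(cv2.minAreaRect(w[:,:2].astype(np.float32)))
    l=(w-p)@R; print('tool-frame x',np.percentile(l[:,0],[1,50,99]).round(4),'y',np.percentile(l[:,1],[1,50,99]).round(4))
s=snap('wrist'); W=cloud(s); z=W[...,2]; d=(W-p)@R
m=(z>.16)&(z<.18)&(abs(d[...,0])<.12)&(abs(d[...,1])<.08); l=d[m]; print('wrist',m.sum(),np.percentile(l,[1,50,99],axis=0).round(4).tolist(), cv2.minAreaRect(W[m][:,:2].astype(np.float32)) if m.sum() else 0)
E
```

```text
[ 0.54253768 -0.07823961  0.2709609 ] 0.09032292090706075
((0.5453857183456421, -0.08124655485153198), (0.1401328146457672, 0.06022181734442711), 14.648324012756348)
tool-frame x [-0.0687  0.0036  0.0667] y [-0.0333 -0.0053  0.0252]
((0.5454675555229187, -0.08155672252178192), (0.14019419252872467, 0.0606776624917984), 14.45786190032959)
tool-frame x [-0.0673  0.0045  0.0667] y [-0.0335 -0.0059  0.025 ]
wrist 13844 [[-0.074, -0.0314, 0.1013], [0.0017, -0.002, 0.1029], [0.064, 0.027, 0.1083]] ((0.5481724143028259, -0.0789044201374054), (0.1435762345790863, 0.06079236418008804), 14.537741661071777)
```

arm_command([
  {"x": -0.07, "y": -0.1, "z": 0.67, "roll": 0, "claw": 1},
  {"x": 0, "y": 0, "z": 0.9, "roll": 0, "claw": 1},
  {"x": 0, "y": 0, "z": 0.9, "roll": 0, "claw": 1},
  {"x": 0, "y": 0, "z": 0.9, "roll": 0, "claw": 1},
  {"x": 0, "y": 0, "z": 0.9, "roll": 0, "claw": 1},
  {"x": 0, "y": 0, "z": 0.6, "roll": 0, "claw": 1},
  {"x": 0, "y": 0, "z": 0.3, "roll": 0, "claw": 1},
  {"x": 0, "y": 0, "z": 0, "roll": 0, "claw": 1},
])

```text
time: 10.9
ee_pos: [0.545, -0.0805, 0.1149]
ee_rot: [[-0.968, -0.25, -0.002], [-0.25, 0.968, -0.0], [0.002, 0.0, -1.0]]
ft_force: [-0.1, -0.4, 0.6]
finger_gap: 0.0918
grip_force: 0.0
```

arm_command([
  {"x": 0, "y": 0, "z": 0, "roll": 0, "claw": 0.6},
  {"x": 0, "y": 0, "z": 0, "roll": 0, "claw": 0.4},
  {"x": 0, "y": 0, "z": 0, "roll": 0, "claw": 0.1},
  {"x": 0, "y": 0, "z": 0, "roll": 0, "claw": -1},
  {"x": 0, "y": 0, "z": 0, "roll": 0, "claw": -1},
  {"x": 0, "y": 0, "z": 0, "roll": 0, "claw": -1},
  {"x": 0, "y": 0, "z": 0, "roll": 0, "claw": -1},
  {"x": 0, "y": 0, "z": 0, "roll": 0, "claw": -1},
], grip_force=40)

```text
time: 11.7
ee_pos: [0.5458, -0.0803, 0.1161]
ee_rot: [[-0.968, -0.251, 0.001], [-0.251, 0.968, 0.0], [-0.001, 0.0, -1.0]]
ft_force: [-1.3, 1.3, 6.4]
finger_gap: 0.06
grip_force: 40.0
```

arm_command([
  {"x": 0, "y": 0, "z": -0.1, "roll": 0, "claw": -1},
  {"x": 0, "y": 0, "z": -0.2, "roll": 0, "claw": -1},
  {"x": 0, "y": 0, "z": -0.3, "roll": 0, "claw": -1},
  {"x": 0, "y": 0, "z": -0.3, "roll": 0, "claw": -1},
  {"x": 0, "y": 0, "z": -0.1, "roll": 0, "claw": -1},
  {"x": 0, "y": 0, "z": 0, "roll": 0, "claw": -1},
])

```text
time: 12.3
ee_pos: [0.546, -0.0805, 0.1465]
ee_rot: [[-0.968, -0.251, 0.001], [-0.251, 0.968, 0.0], [-0.001, -0.0, -1.0]]
ft_force: [-0.3, -0.0, -6.3]
finger_gap: 0.0594
grip_force: 40.0
```

Held: −6.3 N, which means about 0.64 kg. I'll lift the remaining 7 cm.

arm_command([
  {"x": 0, "y": 0, "z": -0.2, "roll": 0, "claw": -1},
  {"x": 0, "y": 0, "z": -0.4, "roll": 0, "claw": -1},
  {"x": 0, "y": 0, "z": -0.5, "roll": 0, "claw": -1},
  {"x": 0, "y": 0, "z": -0.5, "roll": 0, "claw": -1},
  {"x": 0, "y": 0, "z": -0.4, "roll": 0, "claw": -1},
  {"x": 0, "y": 0, "z": -0.2, "roll": 0, "claw": -1},
  {"x": 0, "y": 0, "z": -0.1, "roll": 0, "claw": -1},
  {"x": 0, "y": 0, "z": 0, "roll": 0, "claw": -1},
])

```text
time: 13.1
ee_pos: [0.5455, -0.0804, 0.2148]
ee_rot: [[-0.968, -0.251, 0.0], [-0.251, 0.968, 0.0], [-0.0, 0.0, -1.0]]
ft_force: [-0.2, -0.0, -6.7]
finger_gap: 0.0601
grip_force: 40.0
```

arm_command([
  {"x": 0, "y": 0, "z": 0, "roll": 0, "claw": -1},
  {"x": 0, "y": 0, "z": 0, "roll": 0, "claw": -1},
  {"x": 0, "y": 0, "z": 0, "roll": 0, "claw": -1},
  {"x": 0, "y": 0, "z": 0, "roll": 0, "claw": -1},
  {"x": 0, "y": 0, "z": 0, "roll": 0, "claw": -1},
])

```text
time: 13.6
ee_pos: [0.5455, -0.0805, 0.2146]
ee_rot: [[-0.968, -0.25, -0.0], [-0.25, 0.968, 0.0], [0.0, 0.0, -1.0]]
ft_force: [0.2, 0.2, -6.2]
finger_gap: 0.0598
grip_force: 40.0
```

```bash
python3 - <<'E'
from h import *
s=snap('side'); W=cloud(s); save(s,'side6.png')
for r in manip.regions_of(s,'lid')+manip.regions_of(s,'canister'):
    w=W[r['mask']]; w=w[~np.isnan(w[:,0])]
    if len(w)<50 or np.median(w[:,0])<.45: continue
    print(len(w),'z pct',np.percentile(w[:,2],[1,5,50,95,99]).round(4))
    t=w[(w[:,2]>.262)&(w[:,2]<.28)]
    if len(t)>30:
        c=t.mean(0); n=np.linalg.svd(t-c)[2][2]; n*=np.sign(n[2]); print('lid top',len(t),c.round(4),'normal',n.round(3))
E
```

```text
1001 z pct [0.2383 0.2425 0.2667 0.2689 0.2988]
lid top 796 [ 0.5147 -0.0894  0.2668] normal [-0.018 -0.01   1.   ]
2964 z pct [0.1216 0.1289 0.2124 0.2679 0.2688]
lid top 804 [ 0.5143 -0.0898  0.2667] normal [-0.016 -0.016  1.   ]
```

View pics/side6.png

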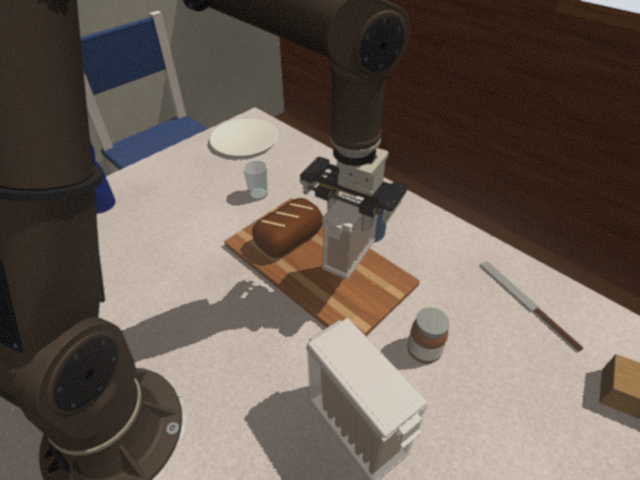

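The canister hangs level and shut at about (350,240). Its top is at 0.267, so its underside is about 9.9 cm above the board. The loaf, glass and jar look unmoved, and the mug is mostly hidden behind the canister. Handing in.

```bash
python3 -c "
from h import *
print(manip.sign_off())"
```

```text
the job is handed in; nothing more can be done
None
```

The lid is pressed shut with the clip down, and the arm is holding the canister level and still about 10 cm above the board; the loaf, glass and jar look unmoved, while the mug was mostly hidden in the final picture but nothing went near it.

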